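Fetch the sample vial from behind the reagents in a water-test kit

TASK

The short sample vial stands in the open test-kit case, hemmed in behind the dropper bottle, the jar and the carton. First clear all three of these out of the case and stand them together on the steel side tray, then stand the vial in the round well of the photometer, and only then put the three back in the case, upright, each in the place it came from, the carton square to the case as before. Knock nothing over, and leave the small tin and the battery in the case where they lie.

Things in the scene. Friction and masses are not known exactly. Their poses are not given: they have to be found in the camera images.
- dropper: white plastic dropper bottle, upright: round body 36 mm across up to 62 mm high with a label band, shoulder up to 70 mm, narrowing grey nozzle cap up to 100 mm in all; about 80 g. Origin: centre of its underside, z up. It starts in one of three places in the case (see case). Grip the body (36 mm) at 40 to 60 mm above its underside
- jar: white round powder jar with a black screw lid, upright: body 50 mm across up to 72 mm high, lid 47 mm across from 72 to 90 mm; about 120 g. Origin: centre of its underside, z up. It starts in one of the three places in the case
- carton: small upright white carton with a red band, 34 mm (its x) by 50 mm (its y) by 95 mm high; about 70 g, stiff. Origin: centre of its underside, z up. It starts in one of the three places in the case with its x along the case's x, within 3 degrees
- vial: the sample vial: short clear glass cylinder with white cap, 26 mm across (cap 27), 42 mm high, cap from 30 mm up; about 30 g. Origin: centre of its underside, z up. Stands in the case behind (case +x) the middle one of the other three, at about (35, 0) mm in the case's x, y. Grip it above 10 mm from its underside, so the tips clear the photometer's top when it stands in the well
- case: open blue plastic test-kit case, fixed, 190 (x) by 250 (y) mm, walls 36 high, 6 thick, flat dark floor 12 mm above the counter. Origin: centre of its underside; +x points to the open lid, lying flat beyond. Dropper bottle, jar and carton start, shuffled, at about (-28, 0), (8, 60), (8, -60) mm in its x, y. No pockets: a thing's place is where it stood at the start, within 15 mm, so note it first
- tray: the side tray: empty steel tray, fixed on the counter at one side of the case (left or right), 270 mm (x, its long way) by 140 mm (y), rim 14 mm high and 4 mm thick, inner floor 4 mm above the counter. Origin: centre of its underside. It takes the three things side by side along its x, 80 mm apart
- photometer: grey bench photometer, fixed on the counter at the other side, 170 mm (x) by 100 mm (y), top 46 mm above the counter, with a dark green display, six keys and one round well. Origin: centre of its underside; the well is at +30 mm along its x, y = 0
- well (a point): centre of the floor of the photometer's well: a round recess 45 mm across and 8 mm deep, its floor 38 mm above the counter. The vial stands in it, 34 mm of it showing
- battery: black block battery with a brass-coloured end, a bystander, lying on the case's floor in the front corner at -y: 26 mm (x) by 48 mm (y) by 17 mm high. Origin: centre of its underside
- tin: small round flat steel tin, a bystander, 39 mm across and 16 mm high, lying on the case's floor in the front corner at +y. Origin: centre of its underside

How it is judged:
By the outcome, as a careful person would: the job done as asked, in the order asked, and still so for the second after the job is handed in, with the robot touching nothing.
It also fails if it takes over 134 s, if anything falls off the work surface, if the arm or the gripper's body presses on something with over 40 N, if the wrist force passes 120 N, or if a joint passes its speed limit or range.

ROBOT

A 6-joint arm with a two-finger parallel gripper is mounted at the origin on the work surface. World frame = base frame: x ahead of the robot, y to its left, z up, the work surface at z = 0. Lengths are in mm, angles in degrees, forces in N, time in s.
With the tool pointing down it reaches from about 300 to 850 mm from the base axis. Payload 4.2 kg.
Tool frame: the origin (TCP) lies midway between the tips of the shut fingers; the grasp point (between the pads) lies 19 mm behind it (pinch_z is the distance from the TCP to the grasp point, in mm); z points along the fingers, y is the line along which they close (so a half turn about z gives the same grasp; the last joint's range is limited). The gripper opens to 91 mm and grips with 3 to 60 N. Pads are 32 mm wide; open, the fingers measure 118 mm over their backs; the gripper's body (76 mm by 178 mm) begins 60 mm behind the grasp point.
Start: joints at [-73.281, 18.312, 89.639, -0, 72.044, -1.146], TCP at [176.397, -547.291, 213.976] pointing down, gripper open.
Joint ranges: [-177.97, 177.97], [-48.28, 115.42], [12.27, 149.76], [-77.06, 257.06], [2.81, 150.46], [-146.56, 146.56]. Speed limits (degrees/s): [147.25, 147.25, 180, 180, 180, 180].

INTERFACE

Orientations are given as [roll, pitch, yaw] about the fixed x, y, z axes, in that order (R = Rz(yaw) Ry(pitch) Rx(roll)).
In Python, from workcell import * gives the robot as it stands.
- The arm moves only by the tool step_arm, never from a script. Its argument "steps" is a list of rows, each a list of 7 numbers: the turn, a rotation vector about the tool's x, y, z in degrees, then the shift along the tool's x, y, z in mm, then the opening, from 0 (shut) to 1 (fully open). In form: [[rx, ry, rz, x, y, z, hand], ...]. A call has exactly 8 rows; each row shifts and turns the commanded pose from where the row before left it, along the tool's axes as they then stand; what a row does not reach is not made up. A row lasts 1/8 s, in which the tool goes at most 62.5 mm and 10.7 degrees, less where a joint would pass 70% of its speed; a pose out of reach is approached as far as the arm can. A call is refused whole if a number of a shift passes 62.5 or a number of a turn 10.7, either way. A call with a gripper value outside its range is refused whole. The fingers move at their own pace and stop on an object; "force" is the grip in N (left out, the last holds). Time passes only in rows, so rows that do not move let the fingers close, or fill a call up. It gives the time, the measured TCP pose, the force, the opening and the grip force at its end, in the units of the state.
- state(): the state, without advancing time (a new reading comes with each control period).
- grab_frame(name): name is "scene" or "top"; returns a dict with "image" (480x640x3 uint8, blue, green, red), "fovy" (degrees; the focal length in pixels is half the picture's height over the tangent of half this angle, whatever the lens; pixels are square), "cx", "cy" (the principal point, pixels), "dist" ([k1, k2, p1, p2, k3] as OpenCV has them; the pictures are not rectified), "origin" and "rotation" of the camera in the world. Camera axes: x right, y down, z forward; pixel columns grow to the right and rows downward; lengths in mm; the calibration is good to about 2 mm. A picture is of the moment at which its call begins. There is no depth.
- job_done(): hands the job in; it is judged then, once.
The state is a dict: "time_s": time; "qpos": joint angles; "qvel": joint speeds; "effort": joint torques, N m; "ee_pos": TCP position; "ee_rot": TCP orientation; "force": force on the tool from outside, world axes, zero at the start; "torque": the same for the moment, N m; "gripper_width": finger opening in mm; "gripper_force": force on a finger pad.
Only numpy, scipy, OpenCV 4.12 (cv2) and the standard library are available. Lean on these libraries where they do the work, as an engineer would, in place of code of your own. Each camera call takes 0.05 s, during which the arm holds its last target. There are 200 camera calls.

## Working session

There is one attempt and no reset: what is moved stays moved. The work goes in short steps, Python scripts to look and compute and a tool call to move; the robot and the scene stay as the last step left them, time stands still between calls to the robot, and variables do not carry over. Pictures are saved under pics/ and viewed, at most 14 in all, crops included, and the job is handed in when it is done.

Besides the shell and the picture viewer there is one more tool, called after "Call:" as a command line: name --pt "numbers of a row" for each row, then --argument value for the rest. step_arm: Moves the arm, as the interface text tells. Its arguments: {"type":"object","properties":{"steps":{"type":"array","items":{"type":"array","items":{"type":"number"}}},"force":{"type":"number"}},"required":["steps"]}

```bash
mkdir -p pics; ls; python3 - <<'E'
from workcell import *
import cv2
for n in("scene","top"):
    f=grab_frame(n); cv2.imwrite(f"pics/{n}0.png",f["image"])
    print(n,{k:v for k,v in f.items() if k!="image"})
s=state();print(s)
E
```

```text
pics
scene {'fovy': 43.36045563780788, 'cx': 316.2035791078755, 'cy': 239.53233146486158, 'dist': array([-0.11746289,  0.        ,  0.        ,  0.        ,  0.        ]), 'origin': array([1014.98326718,  297.4551972 ,  947.52660182]), 'rotation': array([-1.47872676e+02,  2.92523763e-02,  1.19658311e+02])}
top {'fovy': 54.267391411866946, 'cx': 317.88630396901334, 'cy': 244.0420648594284, 'dist': array([0.00528022, 0.        , 0.        , 0.        , 0.        ]), 'origin': array([ 389.11764665,   12.73381893, 1075.77049741]), 'rotation': array([-170.23136181,   -1.31169221,  -88.9594361 ])}
{'time_s': 0.1, 'qpos': array([-7.32824229e+01,  1.83481389e+01,  8.96980492e+01, -5.53614914e-04,
        7.20452184e+01, -1.14318622e+00]), 'qvel': array([ 0.01339161, -0.13261306, -0.14661826, -0.02704293, -0.01720895,
        0.06052215]), 'effort': array([ 4.11607598e-04, -4.13332272e+01, -2.32509845e+01,  7.29392795e-02,
        4.22013632e-02, -5.15820159e-05]), 'ee_pos': array([ 176.25036415, -546.85112688,  213.21201416]), 'ee_rot': array([-1.79908601e+02, -1.29737721e-03,  1.78609334e+01]), 'force': array([-0.04560776,  0.70149899, -0.15555296]), 'torque': array([-0.03315481, -0.00871531, -0.00278198]), 'gripper_force': 0.0, 'gripper_width': 91.22385353756258}
```

View pics/scene0.png

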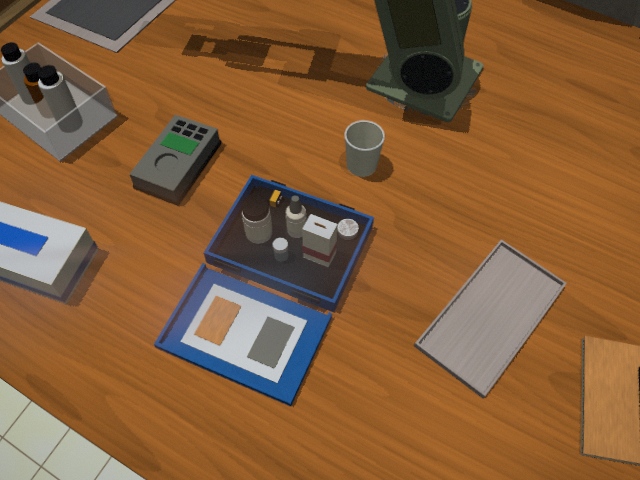

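View pics/top0.png

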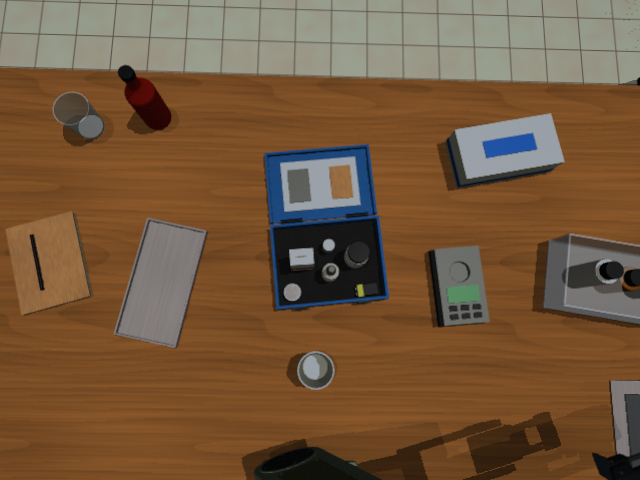

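Scene: the tray is on the left (+y; top view around (160,283)), the photometer on the right (459,286), and the case at (328,262). In the case, the carton is at (301,259), the dropper at (330,271), the jar at (357,254) and the vial at (328,245). A cup stands at (315,370).

```bash
cat > h.py <<'E'
import numpy as np, cv2
from scipy.spatial.transform import Rotation as R
from workcell import *
def cam(n):
    f=grab_frame(n); h=f["image"].shape[0]; fl=h/2/np.tan(np.radians(f["fovy"])/2)
    f["K"]=np.array([[fl,0,f["cx"]],[0,fl,f["cy"]],[0,0,1]]); f["R"]=R.from_euler("xyz",f["rotation"],degrees=True).as_matrix()
    return f
def ray(f,p):
    u=cv2.undistortPoints(np.array(p,float).reshape(1,1,2),f["K"],f["dist"])[0,0]
    d=f["R"]@np.array([*u,1]); return f["origin"],d/np.linalg.norm(d)
def onz(f,p,z):
    o,d=ray(f,p); return o+d*(z-o[2])/d[2]
def tri(f,p,g,q):
    o1,d1=ray(f,p);o2,d2=ray(g,q)
    s=np.linalg.lstsq(np.c_[d1,-d2],o2-o1,rcond=None)[0]
    a=o1+d1*s[0];b=o2+d2*s[1]; return (a+b)/2,np.linalg.norm(a-b)
def proj(f,X):
    rv=cv2.Rodrigues(f["R"].T)[0]; t=-f["R"].T@f["origin"]
    return cv2.projectPoints(np.array(X,float).reshape(-1,3),rv,t,f["K"],f["dist"])[0].reshape(-1,2)
def crop(f,x0,y0,x1,y1,k,name):
    im=cv2.resize(f["image"][y0:y1,x0:x1],None,fx=k,fy=k,interpolation=cv2.INTER_CUBIC)
    for x in range(x0-x0%-10,x1,10):
        cv2.line(im,((x-x0)*k,0),((x-x0)*k,12 if x%50==0 else 6),(0,255,255),1)
        if x%20==0: cv2.putText(im,str(x),((x-x0)*k-10,22),0,.35,(0,255,255),1)
    for y in range(y0-y0%-10,y1,10):
        cv2.line(im,(0,(y-y0)*k),(6,(y-y0)*k),(0,255,255),1)
        if y%20==0: cv2.putText(im,str(y),(8,(y-y0)*k+4),0,.35,(0,255,255),1)
    cv2.imwrite(f"pics/{name}.png",im)
E
python3 - <<'E'
from h import *
t=cam("top");s=cam("scene")
crop(t,262,205,392,312,6,"tc"); crop(s,200,170,380,305,4,"sc")
def quad(m):
    c=max(cv2.findContours(m,0,1)[0],key=cv2.contourArea)
    return cv2.contourArea(c),cv2.approxPolyDP(cv2.convexHull(c),6,True)[:,0].tolist(),cv2.minAreaRect(c)
for n,f,boxes in(("top",t,[(105,210,215,355),(425,240,495,330)]),("scene",s,[(410,235,570,400),(125,110,225,205)])):
    hsv=cv2.cvtColor(f["image"],cv2.COLOR_BGR2HSV)
    for b in boxes:
        m=np.zeros((480,640),np.uint8); x0,y0,x1,y1=b
        h=hsv[y0:y1,x0:x1]; m[y0:y1,x0:x1]=((h[...,1]<110)*255)
        print(n,b,quad(m))
E
```

```text
top (105, 210, 215, 355) (7581.0, [[205, 230], [176, 346], [114, 334], [147, 218]], ((160.00942993164062, 282.0325927734375), (64.8800277709961, 124.04186248779297), 14.845450401306152))
top (425, 240, 495, 330) (3814.5, [[477, 245], [489, 321], [439, 325], [429, 252]], ((458.6790771484375, 285.3428039550781), (79.49646759033203, 51.213436126708984), 82.40535736083984))
scene (410, 235, 570, 400) (11604.5, [[502, 240], [565, 284], [482, 397], [414, 345]], ((490.48004150390625, 314.8599853515625), (88.20000457763672, 142.39999389648438), 36.869895935058594))
scene (125, 110, 225, 205) (4351.5, [[177, 115], [215, 128], [220, 143], [172, 200], [134, 185], [130, 173]], ((176.1799774169922, 157.75999450683594), (55.999996185302734, 94.19998931884766), 36.86989974975586))
```

View pics/tc.png

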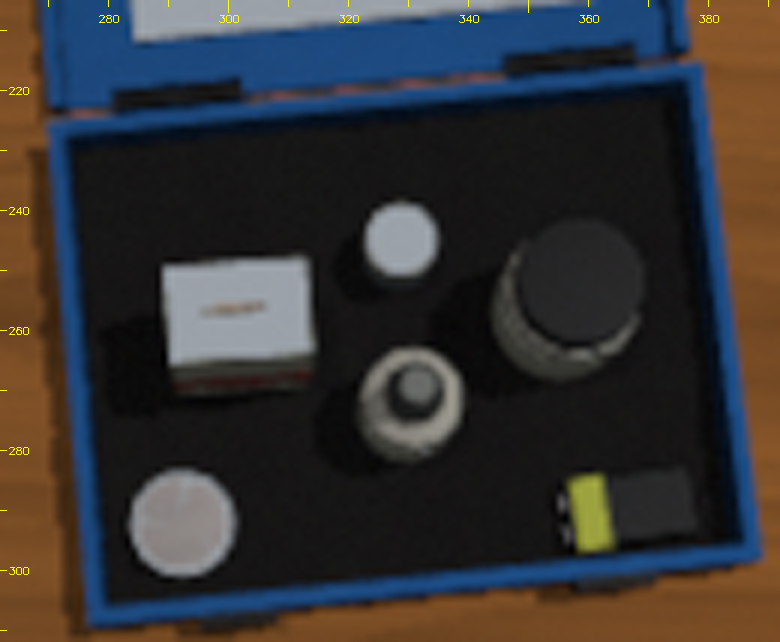

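View pics/sc.png

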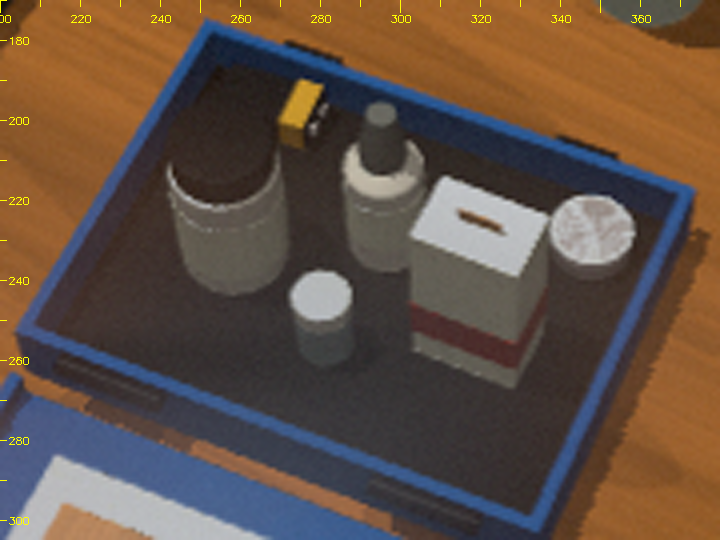

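```bash
python3 - <<'E'
from h import *
t=cam("top");s=cam("scene")
crop(s,125,105,225,205,4,"a");a=cv2.imread("pics/a.png");crop(t,420,235,500,335,4,"b");b=cv2.imread("pics/b.png");cv2.imwrite("pics/well.png",np.hstack([a,b]))
T=lambda x,y:(262+(x+.5)/6-.5,205+(y+.5)/6-.5)
S=lambda x,y:(200+(x+.5)/4-.5,170+(y+.5)/4-.5)
def p(n,a,b):
    X,e=tri(t,a,s,b); print(n,X.round(1),round(e,1)); return X
C=[p("case",T(*a),S(*b)) for a,b in [((50,125),(540,532)),((700,65),(20,330)),((760,557),(207,20)),((92,625),(692,190))]]
K=[p("carton",T(*a),S(*b)) for a,b in [((161,264),(519,278)),((309,257),(411,233)),((313,353),(445,176)),((168,364),(550,213))]]
d=p("nozzle",T(417,383),S(381,113)); v=p("vial",T(401,240),S(321,296)); tin=p("tin",T(183,523),S(593,230))
j=onz(t,T(582,281),102); print("jar z102",j, (proj(s,j)-[200,170])*4, (proj(s,j-[0,0,90])-[200,170])*4)
p("tray",(205,230),(482,397));p("tray",(176,346),(565,284));p("tray",(114,334),(502,240));p("tray",(147,218),(414,345))
c=np.mean(C,0); x=(C[0]+C[1]-C[2]-C[3]); x/=np.linalg.norm(x); y=(C[0]+C[3]-C[1]-C[2]); y/=np.linalg.norm(y)
print("case c",c,"yaw",np.degrees(np.arctan2(x[1],x[0])),np.degrees(np.arctan2(y[1],y[0]))-90)
k=np.mean(K,0); kx=K[0]+K[1]-K[2]-K[3]; ky=K[0]+K[3]-K[1]-K[2]
print("carton",k,[np.linalg.norm(q)/2 for q in(kx,ky)],np.degrees(np.arctan2(kx[1],kx[0])),np.degrees(np.arctan2(ky[1],ky[0]))-90)
for n,q in(("drop",d),("vial",v),("jar",j),("carton",k),("tin",tin)): print(n,[round(float((q-c)[:2]@w[:2]),1) for w in(x,y)])
E
```

```text
case [609.6 101.8  32.9] 0.1
case [ 638.  -144.6   35.8] 0.1
case [ 452.1 -166.2   37. ] 0.7
case [422.7  79.3  33.1] 1.0
carton [545.3  54.8 107.6] 0.6
carton [548.5   4.1 107.5] 1.3
carton [515.2   1.7 105.5] 0.6
carton [510.5  50.9 107.4] 1.6
nozzle [504.9 -34.9 113.3] 0.9
vial [565.3 -31.4  52.6] 1.1
tin [460.9  47.8  26.5] 0.3
jar z102 [543.30833532 -92.62759953 102.        ] [[220.28788781 136.50749668]] [[237.00806285 249.87208537]]
tray [608.6 333.9 -85.6] 119.0
tray [321.  391.4 -86.3] 126.0
tray [387.1 344.5 130. ] 97.1
tray [623.9 298.9 127.8] 104.6
case c [530.60253179 -32.42593187  34.70958337] yaw 6.738191844456217 6.701704379694235
carton [529.92123269  27.88165789 107.01439736] [np.float64(34.21641376612176), np.float64(50.10448326324643)] 5.300438778983234 4.523243951696344
drop [-25.8, 0.5]
vial [34.6, -3.0]
jar [5.6, -61.3]
carton [6.4, 60.0]
tin [-59.9, 87.8]
```

View pics/well.png

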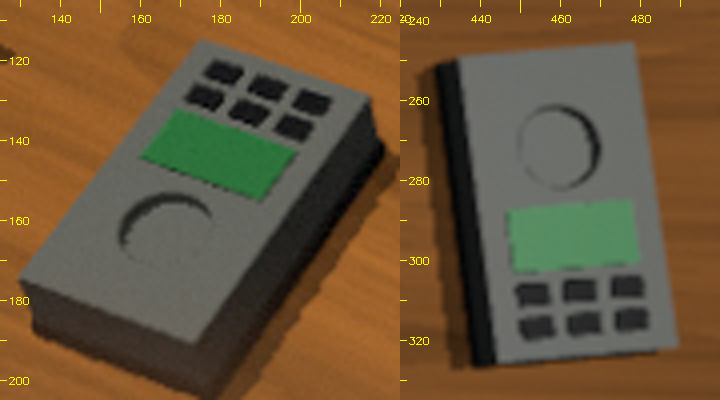

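```bash
python3 - <<'E'
from h import *
t=cam("top");s=cam("scene")
def p(n,a,b):
    X,e=tri(t,a,s,b); print(n,X.round(1),round(e,1)); return X
def rect(P):
    c=np.mean(P,0);x=P[0]+P[1]-P[2]-P[3]; y=P[1]+P[2]-P[0]-P[3]
    print(" centre",c.round(1),"L",np.linalg.norm(x)/2,np.linalg.norm(y)/2,"yaw",np.degrees(np.arctan2(x[1],x[0])),np.degrees(np.arctan2(y[1],y[0]))-90)
    return c,x/np.linalg.norm(x)
c,x=rect([p("tray",a,b) for a,b in [((205,230),(414,345)),((147,218),(482,397)),((114,334),(565,284)),((176,346),(502,240))]])
print("slots",[(c+k*x)[:2].round(1) for k in(-80,0,80)])
c,x=rect([p("phot",a,b) for a,b in [((478.2,245.5),(130,175)),((434.2,250),(173.7,191)),((444,325.5),(217.5,129.2)),((489.7,321.5),(175,115.5))]])
print("well?",c+30*x)
print(onz(t,(459.3,271.6),46),onz(s,(166.4,162.4),46)); p("well",(459.3,271.6),(166.4,162.4))
p("cup rim",(316,366),(364,138))
# cup bottom pixel scene
print(onz(s,(364,172),0), onz(t,(316,352),85), onz(t,(316,389),85))
E
```

```text
tray [601.3 251.3   8.1] 4.2
tray [627.5 386.5   4.9] 5.9
tray [361.3 440.4   5. ] 1.1
tray [336.7 303.2  11.5] 5.2
 centre [481.7 345.3   7.4] L 270.6206051356415 138.64608811885196 yaw -11.265051797449765 -10.5496086287706
slots [array([403.2, 361. ]), array([481.7, 345.3]), array([560.2, 329.7])]
phot [ 571.7 -368.3   43.2] 1.3
phot [ 559.9 -269.8   42.3] 1.0
phot [ 392.8 -286.1   44.3] 0.3
phot [ 403.1 -387.1   42.4] 1.3
 centre [ 481.9 -327.8   43.1] L 168.7657844393841 100.40806113169207 yaw 5.960142000227178 6.290708788948365
well? [ 511.71303746 -324.71524509   42.97348798]
[ 511.6333976  -323.22683979   46.        ] [ 513.44594251 -322.6011841    46.        ]
well [ 512.  -324.2   43.5] 0.3
cup rim [305.2  -5.7  87.5] 4.1
[312.47715832   6.76893317   0.        ] [333.91057607  -7.06264066  85.        ] [260.39570775  -8.44902661  85.        ]
```

Call:
step_arm --pt "0 0 -9.86 0 0 0 0.6" --pt "0 0 -9.86 0 0 0 0.6" --pt "0 0 -9.86 0 0 0 0.6" --pt "0 0 -9.86 0 0 0 0.6" --pt "0 0 -9.86 0 0 0 0.6" --pt "0 0 -9.86 0 0 0 0.6" --pt "0 0 -9.86 0 0 0 0.6" --pt "0 0 -9.86 0 0 0 0.6" --force 15

```text
time_s: 1.4
ee_pos: [176.4, -547.2, 214.0]
ee_rot: [180.0, 0.0, 97.1]
force: [0.7, -0.3, -0.1]
gripper_width: 54.9
gripper_force: 0.0
```

Call:
step_arm --pt "0 0 0 10 8 0 0.6" --pt "0 0 0 20 16 0 0.6" --pt "0 0 0 35 28 0 0.6" --pt "0 0 0 40 32 0 0.6" --pt "0 0 0 40 32 0 0.6" --pt "0 0 0 40 32 0 0.6" --pt "0 0 0 40 32 0 0.6" --pt "0 0 0 40 32 0 0.6"

```text
time_s: 2.4
ee_pos: [356.2, -256.1, 214.2]
ee_rot: [180.0, -0.0, 96.7]
force: [0.5, 0.5, 0.6]
gripper_width: 55.1
gripper_force: 0.0
```

Call:
step_arm --pt "0 0 0 40 32 0 0.6" --pt "0 0 0 40 32 0 0.6" --pt "0 0 0 40 32 0 0.6" --pt "0 0 0 40 32 10 0.6" --pt "0 0 0 40 32 10 0.6" --pt "0 0 0 35 25 10 0.6" --pt "0 0 0 20 15 10 0.6" --pt "0 0 0 10 6 10 0.6"

```text
time_s: 3.4
ee_pos: [528.7, 30.4, 163.6]
ee_rot: [-180.0, -0.0, 96.8]
force: [-0.1, -0.1, -0.6]
gripper_width: 55.0
gripper_force: 0.0
```

Call:
step_arm --pt "0 0 0 0 0 10 0.6" --pt "0 0 0 0 0 16 0.6" --pt "0 0 0 0 0 18 0.6" --pt "0 0 0 0 0 18 0.6" --pt "0 0 0 0 0 16 0.6" --pt "0 0 0 0 0 14 0.6" --pt "0 0 0 0 0 10 0.6" --pt "0 0 0 0 0 4 0.6"

```text
time_s: 4.4
ee_pos: [528.9, 27.9, 57.4]
ee_rot: [-180.0, 0.0, 96.7]
force: [0.1, -0.1, 0.5]
gripper_width: 54.7
gripper_force: 0.0
```

Call:
step_arm --pt "0 0 0 0 0 0 0.6" --pt "0 0 0 0 0 0 0.45" --pt "0 0 0 0 0 0 0.4" --pt "0 0 0 0 0 0 0.36" --pt "0 0 0 0 0 0 0.3" --pt "0 0 0 0 0 0 0.2" --pt "0 0 0 0 0 0 0.2" --pt "0 0 0 0 0 0 0.2"

```text
time_s: 5.4
ee_pos: [529.6, 28.2, 58.3]
ee_rot: [180.0, 0.0, 96.7]
force: [1.1, 0.4, 4.5]
gripper_width: 33.9
gripper_force: 15.0
```

Call:
step_arm --pt "0 0 0 0 0 -6 0.2" --pt "0 0 0 0 0 -10 0.2" --pt "0 0 0 0 0 -14 0.2" --pt "0 0 0 0 0 -16 0.2" --pt "0 0 0 0 0 -16 0.2" --pt "0 0 0 0 0 -14 0.2" --pt "0 0 0 0 0 -10 0.2" --pt "0 0 0 0 0 -4 0.2"

```text
time_s: 6.4
ee_pos: [529.5, 28.1, 148.7]
ee_rot: [179.9, 0.0, 96.7]
force: [0.0, -0.8, -2.3]
gripper_width: 33.9
gripper_force: 15.0
```

Call:
step_arm --pt "0 0 0 15 3 0 0.2" --pt "0 0 0 30 7 0 0.2" --pt "0 0 0 45 10 0 0.2" --pt "0 0 0 55 12 0 0.2" --pt "0 0 0 55 12 0 0.2" --pt "0 0 0 45 10 0 0.2" --pt "0 0 0 32 8 0 0.2" --pt "0 0 0 19 4 0 0.2"

```text
time_s: 7.4
ee_pos: [559.2, 332.1, 146.8]
ee_rot: [-179.9, 0.0, 96.9]
force: [0.4, -1.8, -1.2]
gripper_width: 33.5
gripper_force: 15.0
```

Call:
step_arm --pt "0 0 0 0 0 0 0.2" --pt "0 0 0 0 0 12 0.2" --pt "0 0 0 0 0 18 0.2" --pt "0 0 0 0 0 20 0.2" --pt "0 0 0 0 0 18 0.2" --pt "0 0 0 0 0 14 0.2" --pt "0 0 0 0 0 10 0.2" --pt "0 0 0 0 0 4 0.2"

```text
time_s: 8.4
ee_pos: [559.9, 329.7, 51.3]
ee_rot: [-180.0, 0.0, 96.7]
force: [-0.3, 0.2, -0.5]
gripper_width: 33.7
gripper_force: 15.0
```

Call:
step_arm --pt "0 0 0 0 0 1 0.2" --pt "0 0 0 0 0 0.7 0.2" --pt "0 0 0 0 0 0 0.3" --pt "0 0 0 0 0 0 0.4" --pt "0 0 0 0 0 0 0.5" --pt "0 0 0 0 0 0 0.6" --pt "0 0 0 0 0 0 0.6" --pt "0 0 0 0 0 0 0.6"

```text
time_s: 9.4
ee_pos: [560.0, 329.8, 50.2]
ee_rot: [-180.0, 0.0, 96.7]
force: [1.0, 0.5, -0.7]
gripper_width: 54.9
gripper_force: 0.0
```

Call:
step_arm --pt "0 0 0 0 0 -8 0.6" --pt "0 0 0 0 0 -14 0.6" --pt "0 0 0 0 0 -18 0.6" --pt "0 0 0 0 0 -20 0.6" --pt "0 0 0 0 0 -20 0.6" --pt "0 0 0 0 0 -16 0.6" --pt "0 0 0 0 0 -10 0.6" --pt "0 0 0 0 0 -4 0.6"

```text
time_s: 10.4
ee_pos: [560.2, 329.9, 160.9]
ee_rot: [180.0, -0.0, 96.7]
force: [0.9, 0.2, 0.5]
gripper_width: 54.7
gripper_force: 0.0
```

Call:
step_arm --pt "0 0 0 -15 -4 0 0.55" --pt "0 0 0 -30 -8 0 0.55" --pt "0 0 0 -50 -14 0 0.55" --pt "0 0 0 -60 -17 0 0.55" --pt "0 0 0 -60 -17 0 0.55" --pt "0 0 0 -60 -17 0 0.55" --pt "0 0 0 -50 -14 0 0.55" --pt "0 0 0 -31 -6 0 0.55"

```text
time_s: 11.4
ee_pos: [503.4, -38.0, 159.6]
ee_rot: [-179.9, 0.0, 96.6]
force: [0.3, 0.8, -0.4]
gripper_width: 50.3
gripper_force: 0.0
```

Call:
step_arm --pt "0 0 0 0 0 0 0.55" --pt "0 0 0 0 0 0 0.55" --pt "0 0 0 0 0 12 0.55" --pt "0 0 0 0 0 12 0.55" --pt "0 0 0 0 0 0 0.55" --pt "0 0 0 0 0 0 0.55" --pt "0 0 0 0 0 0 0.55" --pt "0 0 0 0 0 0 0.55"

```text
time_s: 12.4
ee_pos: [505.7, -35.1, 136.5]
ee_rot: [180.0, 0.0, 96.7]
force: [-0.0, 0.9, 0.5]
gripper_width: 50.0
gripper_force: 0.0
```

```bash
python3 - <<'E'
from h import *
s=state();print(s["ee_pos"],s["ee_rot"])
t=cam("top");f=cam("scene")
crop(f,190,130,390,280,4,"s1"); 
crop(f,440,200,580,400,3,"s1b")
E
```

```text
[505.71857973 -35.10836955 136.51849082] [1.79961698e+02 1.17003831e-02 9.67425229e+01]
```

View pics/s1.png

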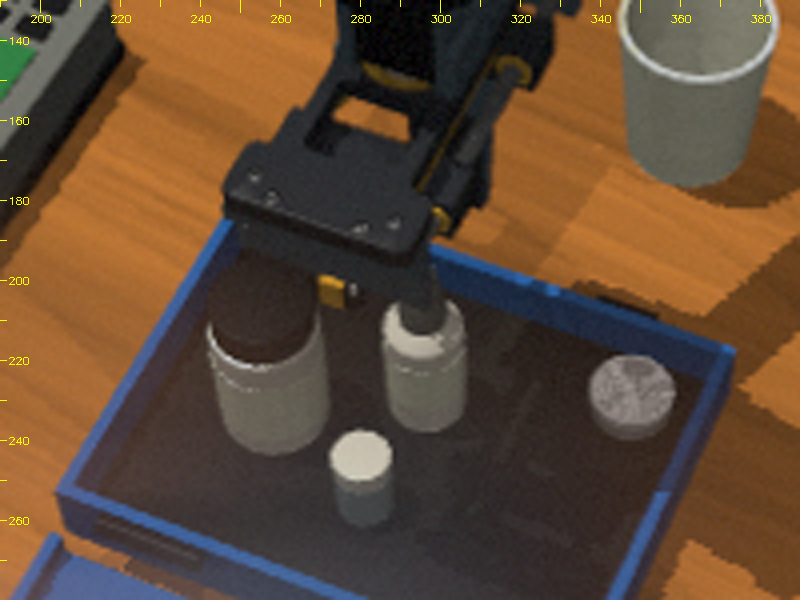

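The view shows the jaws centred over the dropper nozzle at (295,200), with the jar, vial and tin undisturbed. I'm going down.

Call:
step_arm --pt "0 0 0 0 0 8 0.55" --pt "0 0 0 0 0 14 0.55" --pt "0 0 0 0 0 16 0.55" --pt "0 0 0 0 0 16 0.55" --pt "0 0 0 0 0 14 0.55" --pt "0 0 0 0 0 12 0.55" --pt "0 0 0 0 0 8 0.55" --pt "0 0 0 0 0 3 0.55"

```text
time_s: 13.5
ee_pos: [505.4, -35.1, 44.7]
ee_rot: [-180.0, -0.0, 96.7]
force: [0.0, 1.3, 0.2]
gripper_width: 50.6
gripper_force: 0.0
```

Call:
step_arm --pt "0 0 0 0 0 0 0.55" --pt "0 0 0 0 0 0 0.48" --pt "0 0 0 0 0 0 0.43" --pt "0 0 0 0 0 0 0.4" --pt "0 0 0 0 0 0 0.35" --pt "0 0 0 0 0 0 0.2" --pt "0 0 0 0 0 0 0.2" --pt "0 0 0 0 0 0 0.2"

```text
time_s: 14.5
ee_pos: [505.4, -35.1, 45.4]
ee_rot: [-180.0, 0.0, 96.8]
force: [-1.2, -0.5, 3.1]
gripper_width: 35.7
gripper_force: 15.0
```

Call:
step_arm --pt "0 0 0 0 0 -6 0.2" --pt "0 0 0 0 0 -12 0.2" --pt "0 0 0 0 0 -16 0.2" --pt "0 0 0 0 0 -18 0.2" --pt "0 0 0 0 0 -18 0.2" --pt "0 0 0 0 0 -16 0.2" --pt "0 0 0 0 0 -10 0.2" --pt "0 0 0 0 0 -4 0.2"

```text
time_s: 15.5
ee_pos: [505.8, -35.1, 146.0]
ee_rot: [179.9, 0.0, 96.7]
force: [-0.5, 0.2, -1.1]
gripper_width: 35.9
gripper_force: 15.0
```

Call:
step_arm --pt "0 0 0 15 2 0 0.2" --pt "0 0 0 30 3 0 0.2" --pt "0 0 0 45 3 0 0.2" --pt "0 0 0 55 3 0 0.2" --pt "0 0 0 55 3 0 0.2" --pt "0 0 0 55 3 0 0.2" --pt "0 0 0 50 2 0 0.2" --pt "0 0 0 35 1 0 0.2"

```text
time_s: 16.5
ee_pos: [484.0, 307.8, 144.3]
ee_rot: [-179.9, 0.0, 96.9]
force: [0.7, 0.3, 0.0]
gripper_width: 35.7
gripper_force: 15.0
```

Call:
step_arm --pt "0 0 0 25 1 0 0.2" --pt "0 0 0 15 0 8 0.2" --pt "0 0 0 0 0 18 0.2" --pt "0 0 0 0 0 22 0.2" --pt "0 0 0 0 0 22 0.2" --pt "0 0 0 0 0 18 0.2" --pt "0 0 0 0 0 12 0.2" --pt "0 0 0 0 0 6 0.2"

```text
time_s: 17.5
ee_pos: [481.3, 344.4, 38.2]
ee_rot: [-179.9, 0.0, 96.7]
force: [0.7, 1.0, -0.1]
gripper_width: 35.8
gripper_force: 15.0
```

Call:
step_arm --pt "0 0 0 0 0 1 0.2" --pt "0 0 0 0 0 0.7 0.2" --pt "0 0 0 0 0 0 0.35" --pt "0 0 0 0 0 0 0.42" --pt "0 0 0 0 0 0 0.5" --pt "0 0 0 0 0 0 0.6" --pt "0 0 0 0 0 0 0.6" --pt "0 0 0 0 0 0 0.6"

```text
time_s: 18.5
ee_pos: [481.8, 344.7, 37.5]
ee_rot: [180.0, 0.0, 96.7]
force: [0.5, 0.6, -0.9]
gripper_width: 54.7
gripper_force: 0.0
```

Call:
step_arm --pt "0 0 0 0 0 -8 0.6" --pt "0 0 0 0 0 -16 0.6" --pt "0 0 0 0 0 -22 0.6" --pt "0 0 0 0 0 -24 0.6" --pt "0 0 0 0 0 -22 0.7" --pt "0 0 0 0 0 -18 0.75" --pt "0 0 0 0 0 -10 0.75" --pt "0 0 0 0 0 -4 0.75"

```text
time_s: 19.5
ee_pos: [481.9, 344.9, 162.5]
ee_rot: [179.9, -0.0, 96.7]
force: [0.8, -0.1, 0.1]
gripper_width: 68.1
gripper_force: 0.0
```

Call:
step_arm --pt "0 0 0 -20 1 0 0.75" --pt "0 0 0 -40 1 0 0.75" --pt "0 0 0 -60 1 0 0.75" --pt "0 0 0 -60 1 0 0.75" --pt "0 0 0 -60 2 0 0.75" --pt "0 0 0 -60 1 0 0.75" --pt "0 0 0 -60 1 0 0.75" --pt "0 0 0 -50 1 0 0.75"

```text
time_s: 20.5
ee_pos: [537.6, -64.7, 160.8]
ee_rot: [-179.9, 0.0, 96.7]
force: [-0.3, 0.7, 0.2]
gripper_width: 68.1
gripper_force: 0.0
```

Call:
step_arm --pt "0 0 0 -22 1 0 0.75" --pt "0 0 0 -10 0 0 0.75" --pt "0 0 0 0 0 4 0.75" --pt "0 0 0 0 0 8 0.75" --pt "0 0 0 0 0 8 0.75" --pt "0 0 0 0 0 8 0.75" --pt "0 0 0 0 0 0 0.75" --pt "0 0 0 0 0 0 0.75"

```text
time_s: 21.5
ee_pos: [543.8, -92.9, 133.6]
ee_rot: [180.0, 0.0, 96.8]
force: [-0.3, 0.7, -0.2]
gripper_width: 68.4
gripper_force: 0.0
```

```bash
python3 - <<'E'
from h import *
s=state();print(s["ee_pos"],s["ee_rot"])
t=cam("top");f=cam("scene")
crop(f,190,130,310,265,4,"a");a=cv2.imread("pics/a.png");crop(f,470,240,560,375,4,"b");b=cv2.imread("pics/b.png")
cv2.imwrite("pics/s2.png",np.hstack([a[:540],b[:540]])[:, :800])
E
```

```text
[543.75423712 -92.91793008 133.61772549] [1.79986681e+02 9.23617790e-03 9.67570613e+01]
```

View pics/s2.png

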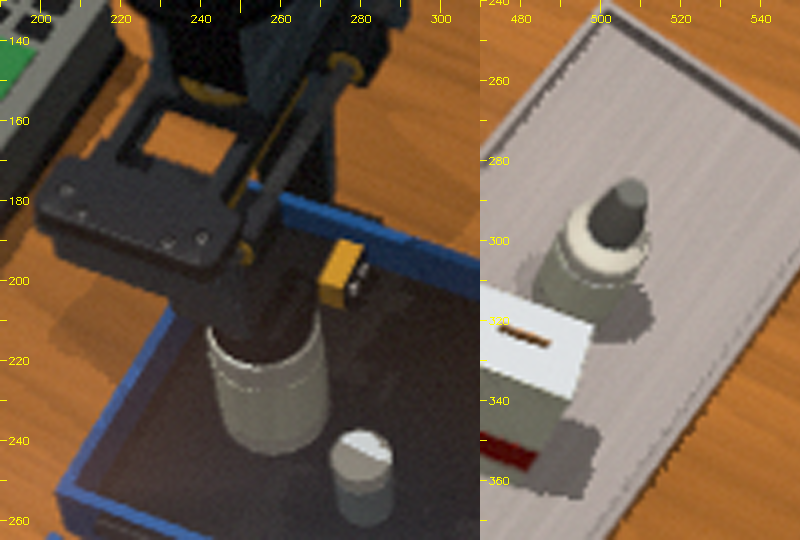

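The carton at (488,330) and the dropper at (503,300) stand upright on the tray. The jaws are above the jar at (258,220).

Call:
step_arm --pt "0 0 0 0 0 8 0.75" --pt "0 0 0 0 0 14 0.75" --pt "0 0 0 0 0 16 0.75" --pt "0 0 0 0 0 16 0.75" --pt "0 0 0 0 0 14 0.75" --pt "0 0 0 0 0 12 0.75" --pt "0 0 0 0 0 7 0.75" --pt "0 0 0 0 0 3 0.75"

```text
time_s: 22.6
ee_pos: [543.6, -93.0, 43.2]
ee_rot: [-180.0, 0.0, 96.8]
force: [-0.1, 0.5, 0.2]
gripper_width: 68.4
gripper_force: 0.0
```

Call:
step_arm --pt "0 0 0 0 0 0 0.75" --pt "0 0 0 0 0 0 0.65" --pt "0 0 0 0 0 0 0.6" --pt "0 0 0 0 0 0 0.55" --pt "0 0 0 0 0 0 0.5" --pt "0 0 0 0 0 0 0.4" --pt "0 0 0 0 0 0 0.4" --pt "0 0 0 0 0 0 0.4"

```text
time_s: 23.6
ee_pos: [544.0, -93.1, 43.8]
ee_rot: [179.9, 0.0, 96.7]
force: [1.0, -0.1, 1.7]
gripper_width: 49.8
gripper_force: 15.0
```

Call:
step_arm --pt "0 0 0 0 0 -6 0.4" --pt "0 0 0 0 0 -12 0.4" --pt "0 0 0 0 0 -16 0.4" --pt "0 0 0 0 0 -18 0.4" --pt "0 0 0 0 0 -18 0.4" --pt "0 0 0 0 0 -16 0.4" --pt "0 0 0 0 0 -10 0.4" --pt "0 0 0 0 0 -4 0.4"

```text
time_s: 24.6
ee_pos: [543.7, -93.1, 144.3]
ee_rot: [180.0, 0.0, 96.7]
force: [0.9, 0.2, -1.4]
gripper_width: 50.2
gripper_force: 15.0
```

Call:
step_arm --pt "0 0 0 20 -4 0 0.4" --pt "0 0 0 40 -7 0 0.4" --pt "0 0 0 55 -10 0 0.4" --pt "0 0 0 60 -11 0 0.4" --pt "0 0 0 60 -11 0 0.4" --pt "0 0 0 60 -11 0 0.4" --pt "0 0 0 60 -11 0 0.4" --pt "0 0 0 52 -10 0 0.4"

```text
time_s: 25.6
ee_pos: [418.7, 304.7, 142.8]
ee_rot: [-179.9, 0.0, 96.8]
force: [0.3, 0.8, -1.4]
gripper_width: 49.6
gripper_force: 15.0
```

Call:
step_arm --pt "0 0 0 40 -7 0 0.4" --pt "0 0 0 20 -4 0 0.4" --pt "0 0 0 0 0 12 0.4" --pt "0 0 0 0 0 22 0.4" --pt "0 0 0 0 0 26 0.4" --pt "0 0 0 0 0 22 0.4" --pt "0 0 0 0 0 16 0.4" --pt "0 0 0 0 0 8 0.4"

```text
time_s: 26.6
ee_pos: [403.1, 359.3, 36.3]
ee_rot: [-179.9, 0.1, 96.7]
force: [-0.2, -1.2, -0.7]
gripper_width: 49.6
gripper_force: 15.0
```

Call:
step_arm --pt "0 0 0 0 0 1 0.4" --pt "0 0 0 0 0 0.7 0.4" --pt "0 0 0 0 0 0 0.5" --pt "0 0 0 0 0 0 0.57" --pt "0 0 0 0 0 0 0.65" --pt "0 0 0 0 0 0 0.75" --pt "0 0 0 0 0 0 0.75" --pt "0 0 0 0 0 0 0.75"

```text
time_s: 27.6
ee_pos: [403.4, 360.7, 35.8]
ee_rot: [180.0, 0.0, 96.7]
force: [-1.2, 1.3, 0.4]
gripper_width: 68.2
gripper_force: 0.0
```

Call:
step_arm --pt "0 0 0 0 0 -8 0.75" --pt "0 0 0 0 0 -16 0.75" --pt "0 0 0 0 0 -22 0.75" --pt "0 0 0 0 0 -24 0.75" --pt "0 0 0 0 0 -22 0.75" --pt "0 0 0 0 0 -18 0.6" --pt "0 0 0 0 0 -10 0.5" --pt "0 0 0 0 0 -4 0.5"

```text
time_s: 28.6
ee_pos: [403.5, 360.8, 160.8]
ee_rot: [179.9, -0.0, 96.7]
force: [-0.2, 0.7, -0.5]
gripper_width: 46.3
gripper_force: 0.0
```

Call:
step_arm --pt "0 0 0 -15 4 0 0.5" --pt "0 0 0 -35 10 0 0.5" --pt "0 0 0 -55 15 0 0.5" --pt "0 0 0 -60 17 0 0.5" --pt "0 0 0 -60 17 0 0.5" --pt "0 0 0 -60 17 0 0.5" --pt "0 0 0 -55 15 0 0.5" --pt "0 0 0 -40 12 0 0.5"

```text
time_s: 29.6
ee_pos: [554.0, -7.6, 159.0]
ee_rot: [-179.9, 0.0, 96.6]
force: [0.1, 0.3, 1.0]
gripper_width: 45.2
gripper_force: 0.0
```

Call:
step_arm --pt "0 0 0 -20 6 0 0.5" --pt "0 0 0 -9 2 0 0.5" --pt "0 0 0 0 0 10 0.5" --pt "0 0 0 0 0 20 0.5" --pt "0 0 0 0 0 20 0.5" --pt "0 0 0 0 0 20 0.5" --pt "0 0 0 0 0 15 0.5" --pt "0 0 0 0 0 7 0.5"

```text
time_s: 30.6
ee_pos: [564.8, -31.1, 66.8]
ee_rot: [-179.9, -0.0, 96.8]
force: [-0.9, 0.1, 0.4]
gripper_width: 45.5
gripper_force: 0.0
```

```bash
python3 - <<'E'
from h import *
s=state();print(s["ee_pos"],s["ee_rot"])
f=cam("scene");t=cam("top")
crop(f,190,150,350,270,4,"s3")
crop(t,120,215,210,350,4,"t3")
E
```

```text
[564.79943691 -31.10110861  66.77524949] [-1.79905228e+02 -2.25078784e-02  9.68152802e+01]
```

View pics/s3.png

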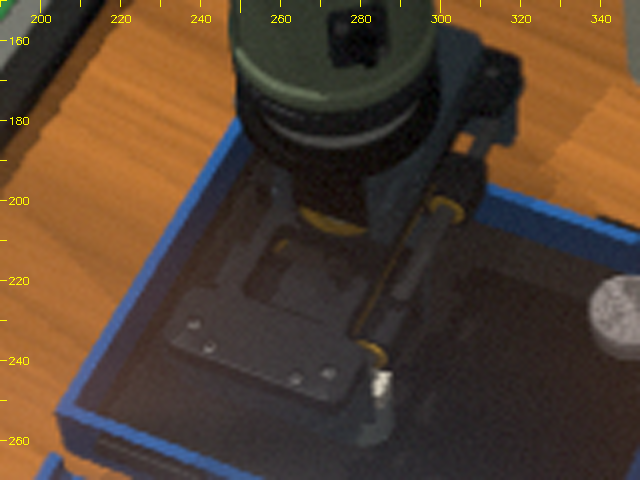

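View pics/t3.png

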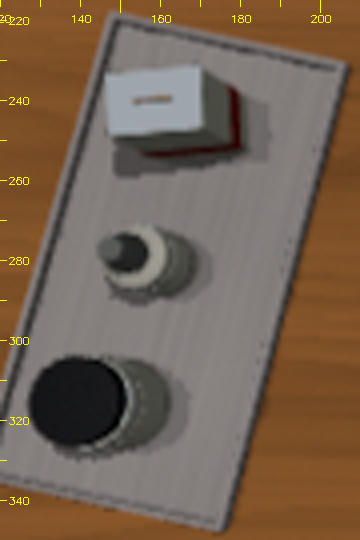

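The three stand upright on the tray: carton (158,245), dropper (155,278), jar (142,315). The vial's cap edge shows at (284,246), under the gripper. I'm continuing down.

Call:
step_arm --pt "0 0 0 0 0 6 0.5" --pt "0 0 0 0 0 12 0.5" --pt "0 0 0 0 0 11 0.5" --pt "0 0 0 0 0 7 0.5" --pt "0 0 0 0 0 4 0.5" --pt "0 0 0 0 0 0 0.5" --pt "0 0 0 0 0 0 0.42" --pt "0 0 0 0 0 0 0.36" --force 12

```text
time_s: 31.7
ee_pos: [565.8, -32.1, 28.2]
ee_rot: [180.0, 0.0, 96.7]
force: [1.3, 0.1, -0.1]
gripper_width: 33.7
gripper_force: 0.0
```

Call:
step_arm --pt "0 0 0 0 0 0 0.32" --pt "0 0 0 0 0 0 0.29" --pt "0 0 0 0 0 0 0.25" --pt "0 0 0 0 0 0 0.15" --pt "0 0 0 0 0 0 0.15" --pt "0 0 0 0 0 0 0.15" --pt "0 0 0 0 0 -3 0.15" --pt "0 0 0 0 0 -7 0.15"

```text
time_s: 32.7
ee_pos: [565.1, -32.0, 37.7]
ee_rot: [-179.9, -0.0, 96.7]
force: [0.3, 0.4, 0.5]
gripper_width: 26.5
gripper_force: 12.0
```

Call:
step_arm --pt "0 0 0 0 0 -10 0.15" --pt "0 0 0 0 0 -14 0.15" --pt "0 0 0 0 0 -16 0.15" --pt "0 0 0 0 0 -16 0.15" --pt "0 0 0 0 0 -12 0.15" --pt "0 0 0 0 0 -8 0.15" --pt "0 0 0 0 0 -4 0.15" --pt "0 0 0 0 0 0 0.15"

```text
time_s: 33.7
ee_pos: [565.5, -32.0, 117.8]
ee_rot: [-180.0, 0.0, 96.7]
force: [-0.1, -0.4, 0.4]
gripper_width: 26.4
gripper_force: 12.0
```

Call:
step_arm --pt "0 0 0 -15 -5 0 0.15" --pt "0 0 0 -30 -9 0 0.15" --pt "0 0 0 -45 -14 0 0.15" --pt "0 0 0 -50 -15 0 0.15" --pt "0 0 0 -50 -15 0 0.15" --pt "0 0 0 -45 -14 0 0.15" --pt "0 0 0 -32 -10 0 0.15" --pt "0 0 0 -17 -5 0 0.15"

```text
time_s: 34.7
ee_pos: [511.3, -326.4, 117.3]
ee_rot: [-179.9, -0.0, 96.6]
force: [-0.8, 0.2, 0.3]
gripper_width: 26.4
gripper_force: 12.0
```

Call:
step_arm --pt "0 0 0 0 0 0 0.15" --pt "0 0 0 0 0 8 0.15" --pt "0 0 0 0 0 14 0.15" --pt "0 0 0 0 0 14 0.15" --pt "0 0 0 0 0 12 0.15" --pt "0 0 0 0 0 8 0.15" --pt "0 0 0 0 0 4 0.15" --pt "0 0 0 0 0 1 0.15"

```text
time_s: 35.7
ee_pos: [512.6, -324.4, 56.8]
ee_rot: [180.0, 0.0, 96.7]
force: [-1.4, 0.4, -0.4]
gripper_width: 26.5
gripper_force: 12.0
```

Call:
step_arm --pt "0 0 0 0 0 1 0.15" --pt "0 0 0 0 0 1 0.15" --pt "0 0 0 0 0 1 0.15" --pt "0 0 0 0 0 0.3 0.15" --pt "0 0 0 0 0 0 0.15" --pt "0 0 0 0 0 0 0.15" --pt "0 0 0 0 0 0 0.15" --pt "0 0 0 0 0 0 0.15"

```text
time_s: 36.7
ee_pos: [512.7, -324.4, 54.0]
ee_rot: [180.0, 0.0, 96.7]
force: [-1.0, 1.0, 5.3]
gripper_width: 26.1
gripper_force: 12.0
```

Call:
step_arm --pt "0 0 0 0 0 0 0.25" --pt "0 0 0 0 0 0 0.31" --pt "0 0 0 0 0 0 0.36" --pt "0 0 0 0 0 0 0.42" --pt "0 0 0 0 0 0 0.5" --pt "0 0 0 0 0 0 0.5" --pt "0 0 0 0 0 -3 0.5" --pt "0 0 0 0 0 -8 0.5"

```text
time_s: 37.7
ee_pos: [512.4, -324.2, 64.7]
ee_rot: [-180.0, -0.0, 96.7]
force: [0.0, 0.2, 0.6]
gripper_width: 45.5
gripper_force: 0.0
```

Call:
step_arm --pt "0 0 0 0 0 -14 0.5" --pt "0 0 0 0 0 -20 0.5" --pt "0 0 0 0 0 -22 0.5" --pt "0 0 0 0 0 -20 0.5" --pt "0 0 0 0 0 -14 0.6" --pt "0 0 0 0 0 -6 0.7" --pt "0 0 0 0 0 -2 0.75" --pt "0 0 0 0 0 0 0.75"

```text
time_s: 38.7
ee_pos: [512.2, -324.1, 162.0]
ee_rot: [-180.0, -0.0, 96.7]
force: [-0.6, 0.3, -0.2]
gripper_width: 68.6
gripper_force: 0.0
```

Call:
step_arm --pt "0 0 0 15 0 0 0.75" --pt "0 0 0 30 -4 0 0.75" --pt "0 0 0 50 -8 0 0.75" --pt "0 0 0 60 -10 0 0.75" --pt "0 0 0 60 -10 0 0.75" --pt "0 0 0 60 -10 0 0.75" --pt "0 0 0 60 -10 0 0.75" --pt "0 0 0 60 -10 0 0.75"

```text
time_s: 39.7
ee_pos: [402.9, 62.8, 162.3]
ee_rot: [-180.0, -0.0, 96.7]
force: [1.0, 1.0, 0.7]
gripper_width: 68.7
gripper_force: 0.0
```

```bash
python3 - <<'E'
from h import *
f=cam("scene");t=cam("top");s=state();print(s["ee_pos"])
crop(f,125,105,225,205,4,"a");a=cv2.imread("pics/a.png");crop(t,420,235,510,335,4,"b");b=cv2.imread("pics/b.png");cv2.imwrite("pics/well2.png",np.hstack([a,b]))
E
```

```text
[401.50789034  65.49179965 162.21580519]
```

View pics/well2.png

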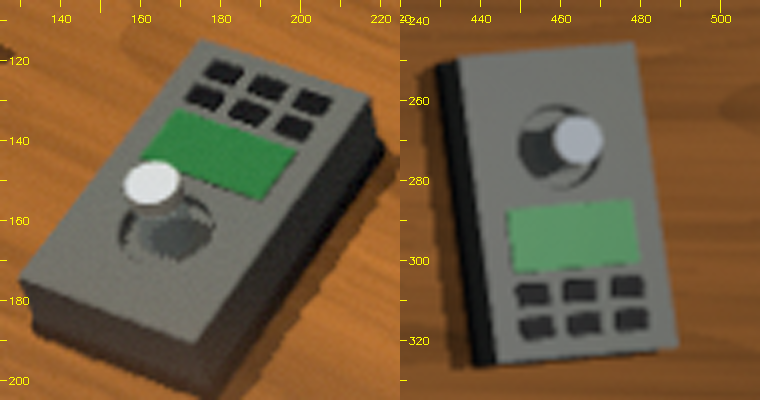

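```bash
python3 - <<'E'
from h import *
t=cam("top");s=cam("scene");print(tri(t,(464.2,269.7),s,(162.8,150.4)),proj(t,[512.3,-324,80]),proj(s,[512.3,-324,80]))
print(state()["ee_pos"])
E
```

```text
(array([ 512.08186459, -323.21523099,   79.76111944]), np.float64(0.5352357127004695)) [[464.71014897 269.53607327]] [[162.51827391 150.27327721]]
[403.6418015   61.84479405 162.40166446]
```

The vial stands upright at (512,-323) with its cap at 79.8 mm, as expected in the well. Next I'm putting the jar back.

Call:
step_arm --pt "0 0 0 20 2 0 0.75" --pt "0 0 0 40 5 0 0.75" --pt "0 0 0 55 6 0 0.75" --pt "0 0 0 55 6 0 0.75" --pt "0 0 0 50 6 0 0.75" --pt "0 0 0 40 5 0 0.75" --pt "0 0 0 25 3 0 0.75" --pt "0 0 0 12 2 0 0.75" --force 15

```text
time_s: 40.9
ee_pos: [405.4, 359.7, 161.9]
ee_rot: [-180.0, 0.0, 96.7]
force: [-0.0, -1.1, -0.9]
gripper_width: 68.6
gripper_force: 0.0
```

Call:
step_arm --pt "0 0 0 0 0 0 0.75" --pt "0 0 0 0 0 12 0.75" --pt "0 0 0 0 0 22 0.75" --pt "0 0 0 0 0 26 0.75" --pt "0 0 0 0 0 26 0.75" --pt "0 0 0 0 0 20 0.75" --pt "0 0 0 0 0 14 0.75" --pt "0 0 0 0 0 6 0.75"

```text
time_s: 41.9
ee_pos: [404.2, 358.9, 35.6]
ee_rot: [-179.9, 0.1, 96.7]
force: [-0.1, -0.2, -0.2]
gripper_width: 68.7
gripper_force: 0.0
```

Call:
step_arm --pt "0 0 0 0 0 0 0.75" --pt "0 0 0 0 0 0 0.65" --pt "0 0 0 0 0 0 0.6" --pt "0 0 0 0 0 0 0.55" --pt "0 0 0 0 0 0 0.5" --pt "0 0 0 0 0 0 0.4" --pt "0 0 0 0 0 0 0.4" --pt "0 0 0 0 0 0 0.4"

```text
time_s: 42.9
ee_pos: [404.2, 359.8, 36.8]
ee_rot: [-180.0, -0.0, 96.7]
force: [-2.6, 0.1, 5.4]
gripper_width: 49.7
gripper_force: 15.0
```

Call:
step_arm --pt "0 0 0 0 0 -6 0.4" --pt "0 0 0 0 0 -12 0.4" --pt "0 0 0 0 0 -16 0.4" --pt "0 0 0 0 0 -18 0.4" --pt "0 0 0 0 0 -18 0.4" --pt "0 0 0 0 0 -16 0.4" --pt "0 0 0 0 0 -10 0.4" --pt "0 0 0 0 0 -4 0.4"

```text
time_s: 43.9
ee_pos: [404.6, 359.9, 137.2]
ee_rot: [180.0, -0.0, 96.7]
force: [-0.3, -0.7, -1.5]
gripper_width: 50.1
gripper_force: 15.0
```

Call:
step_arm --pt "0 0 0 -20 4 0 0.4" --pt "0 0 0 -40 7 0 0.4" --pt "0 0 0 -55 10 0 0.4" --pt "0 0 0 -60 11 0 0.4" --pt "0 0 0 -60 11 0 0.4" --pt "0 0 0 -60 11 0 0.4" --pt "0 0 0 -60 11 0 0.4" --pt "0 0 0 -52 10 0 0.4"

```text
time_s: 44.9
ee_pos: [526.1, -38.9, 135.9]
ee_rot: [-179.9, 0.0, 96.7]
force: [-0.2, -0.0, -0.8]
gripper_width: 49.8
gripper_force: 15.0
```

Call:
step_arm --pt "0 0 0 -39 7 0 0.4" --pt "0 0 0 -20 3 0 0.4" --pt "0 0 0 0 0 10 0.4" --pt "0 0 0 0 0 18 0.4" --pt "0 0 0 0 0 22 0.4" --pt "0 0 0 0 0 20 0.4" --pt "0 0 0 0 0 14 0.4" --pt "0 0 0 0 0 6 0.4"

```text
time_s: 45.9
ee_pos: [542.7, -92.0, 45.5]
ee_rot: [-179.9, -0.0, 96.8]
force: [-0.1, 0.3, -1.2]
gripper_width: 49.6
gripper_force: 15.0
```

Call:
step_arm --pt "0 0 0 0 0 1 0.4" --pt "0 0 0 0 0 1 0.4" --pt "0 0 0 0 0 0 0.5" --pt "0 0 0 0 0 0 0.57" --pt "0 0 0 0 0 0 0.65" --pt "0 0 0 0 0 0 0.75" --pt "0 0 0 0 0 0 0.75" --pt "0 0 0 0 0 0 0.75"

```text
time_s: 46.9
ee_pos: [543.6, -93.0, 44.6]
ee_rot: [180.0, 0.0, 96.7]
force: [0.2, -0.4, -0.5]
gripper_width: 68.4
gripper_force: 0.0
```

Call:
step_arm --pt "0 0 0 0 0 -8 0.75" --pt "0 0 0 0 0 -16 0.75" --pt "0 0 0 0 0 -22 0.75" --pt "0 0 0 0 0 -24 0.75" --pt "0 0 0 0 0 -22 0.75" --pt "0 0 0 0 0 -18 0.7" --pt "0 0 0 0 0 -6 0.6" --pt "0 0 0 0 0 -1 0.6"

```text
time_s: 47.9
ee_pos: [543.7, -93.0, 162.1]
ee_rot: [179.9, 0.0, 96.7]
force: [-0.4, -1.2, 0.1]
gripper_width: 54.9
gripper_force: 0.0
```

Call:
step_arm --pt "0 0 0 20 -1 0 0.6" --pt "0 0 0 40 -1 0 0.6" --pt "0 0 0 60 -1 0 0.6" --pt "0 0 0 60 -1 0 0.6" --pt "0 0 0 60 -2 0 0.6" --pt "0 0 0 60 -1 0 0.6" --pt "0 0 0 60 -1 0 0.6" --pt "0 0 0 50 -1 0 0.6"

```text
time_s: 48.9
ee_pos: [484.4, 316.0, 160.6]
ee_rot: [-179.9, 0.0, 96.8]
force: [0.6, -0.3, 0.4]
gripper_width: 54.5
gripper_force: 0.0
```

Call:
step_arm --pt "0 0 0 22 -1 0 0.6" --pt "0 0 0 10 0 0 0.6" --pt "0 0 0 0 0 12 0.6" --pt "0 0 0 0 0 20 0.6" --pt "0 0 0 0 0 24 0.6" --pt "0 0 0 0 0 24 0.6" --pt "0 0 0 0 0 20 0.6" --pt "0 0 0 0 0 12 0.6"

```text
time_s: 49.9
ee_pos: [481.4, 342.5, 47.9]
ee_rot: [-179.9, 0.1, 96.6]
force: [-0.1, 1.0, -0.6]
gripper_width: 54.6
gripper_force: 0.0
```

Call:
step_arm --pt "0 0 0 0 0 8 0.6" --pt "0 0 0 0 0 4 0.6" --pt "0 0 0 0 0 0 0.5" --pt "0 0 0 0 0 0 0.44" --pt "0 0 0 0 0 0 0.4" --pt "0 0 0 0 0 0 0.35" --pt "0 0 0 0 0 0 0.2" --pt "0 0 0 0 0 0 0.2"

```text
time_s: 50.9
ee_pos: [481.9, 344.9, 37.9]
ee_rot: [180.0, -0.0, 96.7]
force: [-0.5, 0.2, 2.9]
gripper_width: 35.6
gripper_force: 15.0
```

Call:
step_arm --pt "0 0 0 0 0 0 0.2" --pt "0 0 0 0 0 -8 0.2" --pt "0 0 0 0 0 -16 0.2" --pt "0 0 0 0 0 -20 0.2" --pt "0 0 0 0 0 -22 0.2" --pt "0 0 0 0 0 -18 0.2" --pt "0 0 0 0 0 -12 0.2" --pt "0 0 0 0 0 -4 0.2"

```text
time_s: 51.9
ee_pos: [482.1, 344.9, 138.6]
ee_rot: [179.9, -0.0, 96.7]
force: [0.3, -0.1, 0.1]
gripper_width: 36.0
gripper_force: 15.0
```

Call:
step_arm --pt "0 0 0 -15 -2 0 0.2" --pt "0 0 0 -30 -3 0 0.2" --pt "0 0 0 -45 -3 0 0.2" --pt "0 0 0 -55 -3 0 0.2" --pt "0 0 0 -55 -3 0 0.2" --pt "0 0 0 -55 -3 0 0.2" --pt "0 0 0 -50 -2 0 0.2" --pt "0 0 0 -35 -1 0 0.2"

```text
time_s: 52.9
ee_pos: [500.5, 1.9, 136.8]
ee_rot: [-179.9, 0.0, 96.6]
force: [1.3, 0.6, -0.6]
gripper_width: 36.0
gripper_force: 15.0
```

Call:
step_arm --pt "0 0 0 -25 -1 0 0.2" --pt "0 0 0 -15 0 0 0.2" --pt "0 0 0 0 0 10 0.2" --pt "0 0 0 0 0 18 0.2" --pt "0 0 0 0 0 22 0.2" --pt "0 0 0 0 0 20 0.2" --pt "0 0 0 0 0 14 0.2" --pt "0 0 0 0 0 6 0.2"

```text
time_s: 53.9
ee_pos: [504.9, -34.5, 46.5]
ee_rot: [-179.9, -0.0, 96.8]
force: [0.5, -0.3, -0.3]
gripper_width: 35.5
gripper_force: 15.0
```

Call:
step_arm --pt "0 0 0 0 0 1 0.2" --pt "0 0 0 0 0 0.6 0.2" --pt "0 0 0 0 0 0 0.35" --pt "0 0 0 0 0 0 0.42" --pt "0 0 0 0 0 0 0.48" --pt "0 0 0 0 0 0 0.55" --pt "0 0 0 0 0 0 0.55" --pt "0 0 0 0 0 0 0.55"

```text
time_s: 54.9
ee_pos: [505.5, -35.1, 45.9]
ee_rot: [180.0, 0.0, 96.7]
force: [1.1, -0.4, -0.9]
gripper_width: 50.1
gripper_force: 0.0
```

Call:
step_arm --pt "0 0 0 0 0 -8 0.55" --pt "0 0 0 0 0 -16 0.55" --pt "0 0 0 0 0 -22 0.55" --pt "0 0 0 0 0 -24 0.55" --pt "0 0 0 0 0 -22 0.55" --pt "0 0 0 0 0 -16 0.6" --pt "0 0 0 0 0 -6 0.6" --pt "0 0 0 0 0 -1 0.6"

```text
time_s: 55.9
ee_pos: [505.5, -35.1, 161.2]
ee_rot: [180.0, 0.0, 96.7]
force: [0.3, -0.3, 0.2]
gripper_width: 54.5
gripper_force: 0.0
```

Call:
step_arm --pt "0 0 0 15 4 0 0.6" --pt "0 0 0 35 9 0 0.6" --pt "0 0 0 50 14 0 0.6" --pt "0 0 0 60 17 0 0.6" --pt "0 0 0 60 17 0 0.6" --pt "0 0 0 60 17 0 0.6" --pt "0 0 0 46 12 0 0.6" --pt "0 0 0 30 7 0 0.6"

```text
time_s: 56.9
ee_pos: [559.1, 333.3, 159.5]
ee_rot: [-179.9, 0.0, 96.9]
force: [0.6, -1.2, -0.2]
gripper_width: 54.7
gripper_force: 0.0
```

Call:
step_arm --pt "0 0 0 0 0 0 0.6" --pt "0 0 0 0 0 10 0.6" --pt "0 0 0 0 0 18 0.6" --pt "0 0 0 0 0 22 0.6" --pt "0 0 0 0 0 22 0.6" --pt "0 0 0 0 0 18 0.6" --pt "0 0 0 0 0 14 0.6" --pt "0 0 0 0 0 6 0.6"

```text
time_s: 57.9
ee_pos: [559.7, 329.3, 49.9]
ee_rot: [-179.9, 0.0, 96.7]
force: [-0.0, -0.3, 0.4]
gripper_width: 54.4
gripper_force: 0.0
```

Call:
step_arm --pt "0 0 0 0 0 0 0.6" --pt "0 0 0 0 0 0 0.5" --pt "0 0 0 0 0 0 0.44" --pt "0 0 0 0 0 0 0.4" --pt "0 0 0 0 0 0 0.35" --pt "0 0 0 0 0 0 0.2" --pt "0 0 0 0 0 0 0.2" --pt "0 0 0 0 0 0 0.2"

```text
time_s: 58.9
ee_pos: [560.2, 329.9, 51.2]
ee_rot: [180.0, -0.0, 96.7]
force: [-0.2, -1.6, 2.7]
gripper_width: 33.9
gripper_force: 15.0
```

Call:
step_arm --pt "0 0 0 0 0 0 0.2" --pt "0 0 0 0 0 -8 0.2" --pt "0 0 0 0 0 -16 0.2" --pt "0 0 0 0 0 -20 0.2" --pt "0 0 0 0 0 -22 0.2" --pt "0 0 0 0 0 -18 0.2" --pt "0 0 0 0 0 -12 0.2" --pt "0 0 0 0 0 -4 0.2"

```text
time_s: 59.9
ee_pos: [560.3, 330.0, 152.1]
ee_rot: [179.9, -0.0, 96.7]
force: [-0.1, -0.9, -1.1]
gripper_width: 33.9
gripper_force: 15.0
```

Call:
step_arm --pt "0 0 0 -15 -3 0 0.2" --pt "0 0 0 -30 -7 0 0.2" --pt "0 0 0 -45 -10 0 0.2" --pt "0 0 0 -55 -12 0 0.2" --pt "0 0 0 -55 -12 0 0.2" --pt "0 0 0 -45 -10 0 0.2" --pt "0 0 0 -32 -8 0 0.2" --pt "0 0 0 -19 -4 0 0.2"

```text
time_s: 60.9
ee_pos: [528.0, 26.0, 150.3]
ee_rot: [-179.9, 0.0, 96.6]
force: [-0.0, -0.6, -0.6]
gripper_width: 34.0
gripper_force: 15.0
```

Call:
step_arm --pt "0 0 0 0 0 0 0.2" --pt "0 0 0 0 0 0 0.2" --pt "0 0 0 0 0 10 0.2" --pt "0 0 0 0 0 18 0.2" --pt "0 0 0 0 0 22 0.2" --pt "0 0 0 0 0 20 0.2" --pt "0 0 0 0 0 14 0.2" --pt "0 0 0 0 0 6 0.2"

```text
time_s: 61.9
ee_pos: [528.8, 28.6, 59.9]
ee_rot: [-179.9, -0.0, 96.8]
force: [-0.3, -1.6, -0.2]
gripper_width: 33.8
gripper_force: 15.0
```

Call:
step_arm --pt "0 0 0 0 0 1 0.2" --pt "0 0 0 0 0 0.8 0.2" --pt "0 0 0 0 0 0 0.2" --pt "0 0 0 0 0 0 0.33" --pt "0 0 0 0 0 0 0.4" --pt "0 0 0 0 0 0 0.48" --pt "0 0 0 0 0 0 0.55" --pt "0 0 0 0 0 0 0.55"

```text
time_s: 62.9
ee_pos: [529.3, 28.1, 59.1]
ee_rot: [180.0, 0.0, 96.7]
force: [-0.5, 0.0, 0.7]
gripper_width: 50.4
gripper_force: 0.0
```

Call:
step_arm --pt "0 0 0 0 0 -8 0.55" --pt "0 0 0 0 0 -16 0.55" --pt "0 0 0 0 0 -22 0.55" --pt "0 0 0 0 0 -24 0.55" --pt "0 0 0 0 0 -22 0.55" --pt "0 0 0 0 0 -22 0.6" --pt "0 0 0 0 0 -22 0.6" --pt "0 0 0 0 0 -10 0.6"

```text
time_s: 63.9
ee_pos: [529.8, 28.2, 206.9]
ee_rot: [179.8, 0.0, 96.7]
force: [0.4, 0.2, -0.2]
gripper_width: 54.6
gripper_force: 0.0
```

Call:
step_arm --pt "0 0 0 10 -10 0 0.6" --pt "0 0 0 30 -10 0 0.6" --pt "0 0 0 50 -10 0 0.6" --pt "0 0 0 60 -10 0 0.6" --pt "0 0 0 50 -10 0 0.6" --pt "0 0 0 30 -10 0 0.6" --pt "0 0 0 10 0 0 0.6" --pt "0 0 0 0 0 0 0.6"

```text
time_s: 64.9
ee_pos: [440.9, 259.4, 204.5]
ee_rot: [-179.9, 0.1, 96.8]
force: [-0.5, 0.9, 0.5]
gripper_width: 54.8
gripper_force: 0.0
```

```bash
python3 - <<'E'
from h import *
f=cam("scene");t=cam("top")
crop(t,262,205,392,312,6,"tc2"); crop(f,120,100,380,300,3,"sc2")
E
```

```text
(no output)
```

View pics/tc2.png

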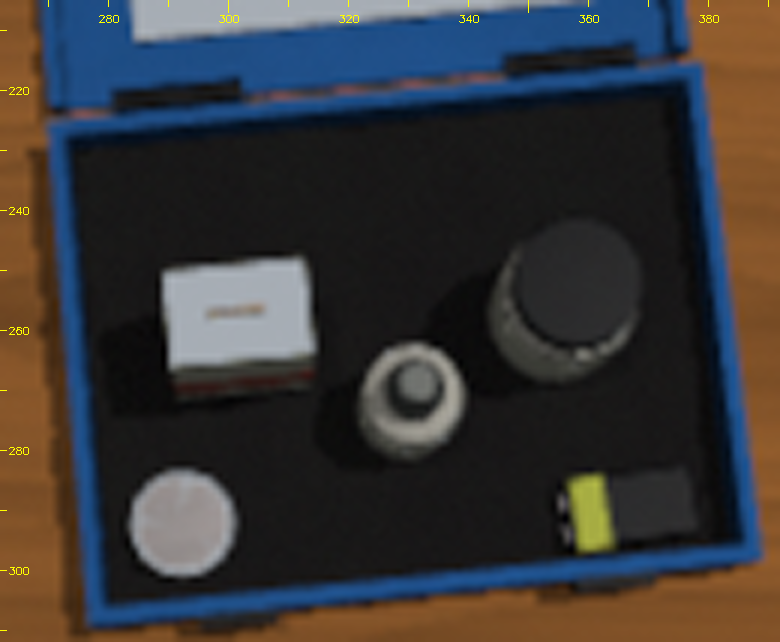

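View pics/sc2.png

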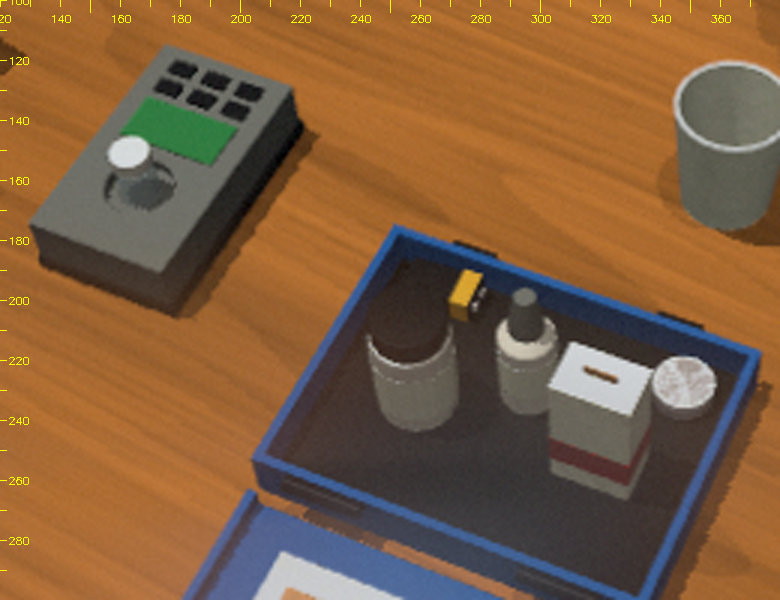

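The carton (301,257), dropper (331,269) and jar (358,251) are back upright at the pixel positions they had at the start. The vial stands in the well at (163,151), and the tin and battery haven't moved. I'm handing the job in.

```bash
python3 -c "
from workcell import *
print(job_done())"
```

```text
the job is handed in; nothing more can be done
None
```

The job is handed in at about 65 s: the vial stands in the photometer well, and the dropper, jar and carton are back upright in their places in the case, with the tin and battery not moved.

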